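Brake the autosampler carriage, seat the boat tray, free the carriage

ROBOT

A 7-joint arm with a two-finger parallel gripper is mounted at the origin on the work surface. World frame = base frame: x ahead of the robot, y to its left, z up, the work surface at z = 0. Lengths are in m, angles in degrees, forces in N, time in s.
With the tool pointing down it reaches from about 0.425 to 0.875 m from the base axis. Payload 4.7 kg.
Tool frame: the origin (TCP) lies midway between the tips of the shut fingers; the grasp point (between the pads) lies 19 mm behind it (env.tcp_to_grasp is the distance from the TCP to the grasp point, in m); z points along the fingers, x is the direction in which the jaws open and shut, and the axes are right-handed (so a half turn about z gives the same grasp; the last joint's range is limited). The gripper opens to 87 mm and grips with 3 to 60 N. Pads are 19 mm wide; open, the fingers measure 117 mm over their backs; the gripper's body (75 mm by 190 mm) begins 51 mm behind the grasp point.
Start: joints at [-71.614, 18.392, -4.016, 83.108, 1.295, 78.541, -3.26], TCP at [0.196, 0.62, 0.223] pointing down, gripper open.
Joint ranges: [-163.93, 163.93], [-17.29, 119.83], [-79.2, 71.16], [3.27, 140.29], [-89.18, 269.18], [5.43, 117.66], [-154.24, 154.24]. Speed limits (degrees/s): [147.25, 147.25, 180, 180, 180, 180, 180].

INTERFACE

Orientations are given as [roll, pitch, yaw] about the fixed x, y, z axes, in that order (R = Rz(yaw) Ry(pitch) Rx(roll)).
In Python, from cell import env, viewer gives the robot as it stands.
- The arm moves only by the shell command python3 -m pendant 'ROWS' [OPENING] [FORCE]. ROWS is JSON, a list of rows, each a list of 6 numbers: the shift along the tool's x, y, z each as a share of 0.1 m, from -1 to 1, then the turn, a rotation vector about the tool's x, y, z each as a share of 90 degrees, from -1 to 1. A call has exactly 8 rows; each row is the pose to reach, as a shift and turn from the pose commanded when the call began, along the tool's axes at that moment; what a row does not reach only later rows make up. A row lasts 1/8 s, in which the tool goes at most 62.5 mm and 10.7 degrees, less where a joint would pass 70% of its speed; a pose out of reach is approached as far as the arm can. A call with a number of a shift or a turn outside -1 to 1 is refused whole. A call with a gripper value outside its range is refused whole. OPENING is the finger opening in mm, from 0 to 87, set as the call begins (- or left out, the last holds). The fingers move at their own pace and stop on an object; FORCE is the grip in N (left out, the last holds). Time passes only in rows, so rows that repeat a pose let the fingers close, or fill a call up. It gives the time, the measured TCP pose, the force and the opening at its end, in the units of the state.
- env.get_obs(): the state, without advancing time (a new reading comes with each control period).
- viewer.read_camera(name): name is "scene" or "top" or "wrist"; returns a dict with "frame" (384x512x3 uint8, red, green, blue), "fx", "fy", "cx", "cy" (pixels), "view" (4x4, takes a point from world to camera coordinates); the wrist camera has in their place "hand_eye" (4x4, takes a point from camera to tool coordinates, whose origin is the TCP and whose axes are the tool frame's). Camera axes: x right, y down, z forward; pixel columns grow to the right and rows downward; lengths in m; the calibration is good to about 2 mm. A picture is of the moment at which its call begins: read the wrist's pose just before it. There is no depth.
- env.sign_off(): hands the job in, once; it reports no verdict.
The state is a dict: "time_s": time; "qpos": joint angles; "joint_velocities": joint speeds; "effort": joint torques, N m; "tool_pos": TCP position; "tool_rot": TCP orientation; "force": force on the tool from outside, world axes, zero at the start; "wrist_torque": the same for the moment, N m; "grip_width": finger opening in m.
Only numpy, scipy, OpenCV 4.12 (cv2) and the standard library are available. Lean on these libraries where they do the work, as an engineer would, in place of code of your own. Each camera call takes 0.05 s, during which the arm holds its last target.

TASK

The boat tray sticks out of the loading carriage. First kick the carriage's brake lever down until its rubber foot bears firmly on the brake strip (without crushing it) and let go; then push the tray gently by its end plate until it is fully home, with the brake still holding and the carriage staying where it stands; finally flick the brake lever back up so that the carriage is free again, and let go, leaving the things standing around undisturbed.

Things in the scene. Friction and masses are not known exactly. Their poses are not given: they have to be found in the camera images.
- track: Loading track fixed to the bench: base plate 170 x 500 mm, guide bars, end blocks under 45 mm high. Origin on the bench under the middle of the carriage's travel; y along the track, x across it away from the robot, z up. A steel brake strip 16 mm wide runs along y at x = -85 mm; its top is set by hand 48 to 65 mm above the bench, differs every time and is not measured.
- carriage (a joint): Position of the carriage along the track's +y, m (0 = middle, travel -0.05 to 0.05). The carriage is a white plate 115 x 200 mm (200 along the track), top 48 mm above the bench; unbraked it rolls with about 1.5 N.
- carriage_mid (a point): Point in the middle of the carriage plate's top face, axes as the track's. The carriage must stay within 8 mm of where it started.
- brake_hinge (a point): Point on the brake lever's hinge axis where the arm sits: 75 mm above the bench, 50 mm towards the robot (-x of the track) and 30 mm to +y from the carriage's middle. The axis runs along the track (y).
- brake_grip (a point): Point to press or pinch on the black grip bar, on its centre line. The lever is L-shaped: a flat arm 12 mm wide reaches 115 mm from the hinge towards the robot and ends in a round bar, 14 mm thick, that runs 75 mm to -y along the track; this point is 42 mm to -y of the arm. It swings on a 115 mm arc about the hinge. Only bare bench lies below; the bar can be pinched from above across the track.
- brake_foot (a point): Lowest point of the unloaded rubber foot under the lever arm, 35 mm from the hinge and 17 mm below the arm's centre line. The foot is sprung (8 N/mm). The brake is on while the foot bears on the strip with more than 8 N after the lever is let go (15 N is good); more than 28 N crushes it.
- brake (a joint): Brake lever angle, rad: 0 = arm level, positive = raised; limits -0.6 and 0.85. Starts raised, 0.6 to 0.78. Above 0.5 it counts as released. It stays where it is left, held by hinge friction. The foot first meets the strip somewhere between about -0.31 and 0.20, depending on the strip's unknown height.
- lever: The lever with its foot; origin at the hinge, y along the hinge. About 6 to 7 N on the grip bar moves the stiff hinge; once the foot meets the strip the push rises by roughly 1 N (0.7 to 1.3) per mm of bar travel. About 9.5 N of push just sets the brake, 10.5 to 12.5 N sets it well, above about 14 N crushes the foot. The hinge friction then keeps it on.
- tray (a joint): How far the tray is from home, m: 0 = fully home, its end plate flush with the carriage's -y end; negative = sticking out to -y (starts -0.045 to -0.028). It slides along the track with about 4 N of friction to a hard stop at 0. A well-set brake holds the carriage against about 10 N, so stop pushing at 7 to 8 N; more than 18 N is too rough.
- tray_push (a point): Middle of the outer (-y) face of the tray's upright end plate, where to push towards +y; 84 mm above the bench. The plate is 66 mm wide and 50 mm high (its foot is 49 mm, its top 101 mm above the bench).
- boat_tray: The whole sample tray: aluminium, 70 x 200 mm, with eight white ceramic boats; axes as the track's, origin at the middle of its underside.
- jar_a: White jar with red cap, 48 mm wide, 65 mm high, on the robot's side of the track, to its +y end; leave alone. Origin under its centre.
- jar_b: Same kind of jar, on the robot's side of the track, to its -y end; leave alone.
- jar_c: Same kind of jar, on the far side of the track; leave alone.
- cap: Loose red jar cap lying flat, 50 mm wide, 12 mm high, near the first jar; leave alone.
- pipette: White pipette lying flat, about 240 mm long and 27 mm high, to the robot's right; leave alone. Origin near its middle.
- tube_rack: Blue rack of tubes, 60 x 170 mm, 100 mm high, on the far side of the track; leave alone.

How it is judged (in metres and radians):
On the way, in this order (a step that is already met when the one before it is completed fails the run):
1. the brake is on: the foot presses the strip with more than 8 N with the robot off the lever (contact force between lever and track above 8 N and contact force between each of the fingers, the arm and lever below 0.5 N), for 0.3 s.
2. the tray is fully home (within 3 mm) while the brake is still on (value of joint tray above -0.003 m and contact force between lever and track above 4 N), for 0.2 s.
3. the lever is flicked up above 0.5 rad (value of joint brake above 0.5 rad), for 0.2 s.
At the end, for the whole second after the job is handed in: The lever stands raised above 0.5 rad with its foot off the strip, the tray is within 3 mm of fully home, and the carriage is at rest within 8 mm of where it started (value of joint brake above 0.5 rad and contact force between lever and track below 0.5 N and value of joint tray above -0.003 m and distance of carriage_mid from where it was at the start of the episode below 0.008 m and velocity of joint carriage between -0.01 and 0.01 m/s); the robot touches nothing.
It fails at once if the rubber foot is crushed: more than 28 N between the lever and the track (contact force between lever and track above 28 N).
It fails at once if the tray is pushed with more than 18 N (contact force between any of the fingers, the arm and boat_tray above 18 N).
It fails at once if the carriage is shifted more than 8 mm (distance of carriage_mid from where it was at the start of the episode above 0.008 m).
It fails at once if a bystander is disturbed by more than 15 mm (distance of any of jar_a, jar_b, jar_c, cap, pipette, tube_rack from where it was at the start of the episode above 0.015 m).
It also fails if it takes over 70 s, if anything falls off the work surface, if the arm or the gripper's body presses on something with over 40 N, if the wrist force passes 120 N, or if a joint passes its speed limit or range.

## Working session

There is one attempt and no reset: what is moved stays moved. The work goes in short steps, Python scripts to look and compute and a shell command to move; the robot and the scene stay as the last step left them, time stands still between calls to the robot, and variables do not carry over. Pictures are saved under pics/ and viewed, and the job is handed in when it is done.

```bash
ls; mkdir -p pics
python3 - <<'E'
from cell import env, viewer
import cv2, numpy as np
o=env.get_obs(); print(o)
for n in ("scene","top","wrist"):
    c=viewer.read_camera(n); cv2.imwrite(f"pics/{n}0.png",c["frame"][:,:,::-1])
    print(n,c["fx"],c["fy"],c["cx"],c["cy"],np.round(c.get("view",c.get("hand_eye")),4).tolist())
E
```

```text
pics
{'time_s': 0.0, 'qpos': array([-71.61555338,  18.4395739 ,  -4.01491706,  83.17486327,
         1.29604131,  78.53905205,  -3.25951108]), 'joint_velocities': array([ 0.05048571, -0.10616332,  0.09194372,  0.04250335, -0.01537373,
       -0.09316966, -0.04059769]), 'effort': array([ 7.05242583e-04, -4.91294432e+01, -4.03346876e-01, -3.12519479e+01,
       -6.38628239e-02,  4.38720058e-02,  1.66864388e-04]), 'tool_pos': array([0.19618398, 0.61911746, 0.22145593]), 'tool_rot': array([1.79993133e+02, 1.08193263e-01, 7.24254094e+01]), 'force': array([0.25165082, 0.79056451, 0.86611954]), 'wrist_torque': array([-0.01167865, -0.05010039,  0.03582647]), 'grip_width': 0.08698081072419468}
scene 456.64047387870215 456.64047387870215 255.05943886186415 195.74624627568855 [[-0.4392, 0.8982, -0.0179, 0.2893], [0.6965, 0.3278, -0.6383, -0.3568], [-0.5674, -0.2928, -0.7696, 1.7157], [0.0, 0.0, 0.0, 1.0]]
top 351.82628453324776 351.82628453324776 254.32176206531548 191.00024345139005 [[-0.0086, -0.9999, -0.0056, -0.0182], [-0.9919, 0.0092, -0.1264, 0.6047], [0.1265, 0.0044, -0.992, 1.007], [0.0, 0.0, 0.0, 1.0]]
wrist 322.9229918012665 322.9229918012665 255.94935212691232 183.21271039743382 [[1.0, 0.0013, 0.0002, -0.0], [-0.0013, 0.9583, 0.2859, -0.0794], [0.0002, -0.2859, 0.9583, -0.1626], [0.0, 0.0, 0.0, 1.0]]
```

View pics/scene0.png

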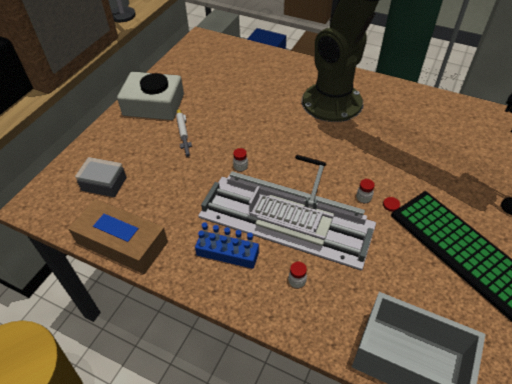

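View pics/top0.png

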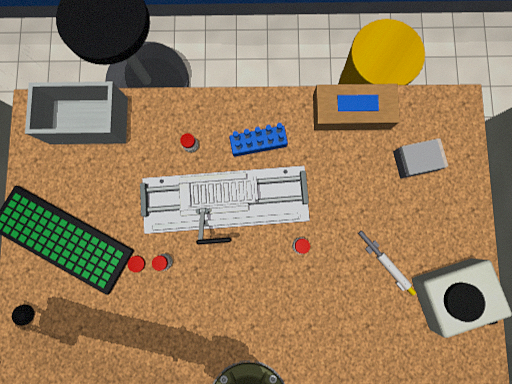

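View pics/wrist0.png

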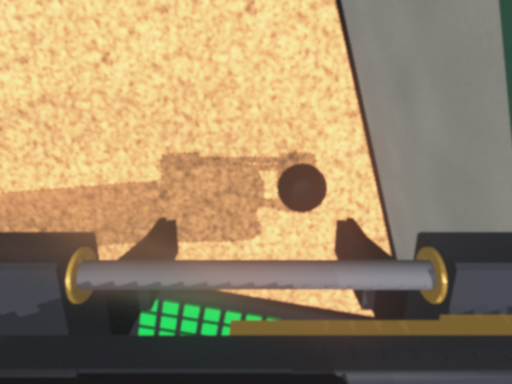

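Top view: the track spans pixels (143,178)–(308,168)–(308,220)–(145,233), with the lever grip at about (213,240). I'll zoom in on both fixed views.

Run:
```python
import cv2
t=cv2.imread("pics/top0.png"); cv2.imwrite("pics/topz.png",cv2.resize(t[155:275,120:320],None,fx=4,fy=4,interpolation=cv2.INTER_CUBIC))
t=cv2.imread("pics/scene0.png"); cv2.imwrite("pics/scenez.png",cv2.resize(t[140:270,190:390],None,fx=4,fy=4,interpolation=cv2.INTER_CUBIC))
```

```text
(no output)
```

View pics/topz.png

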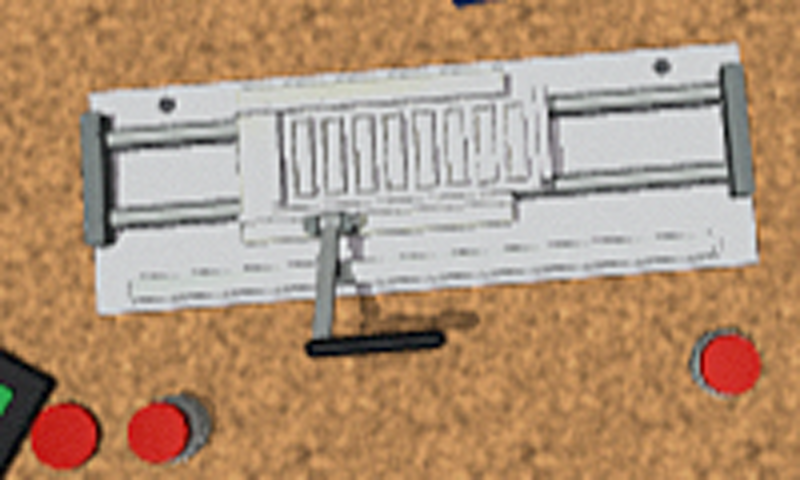

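View pics/scenez.png

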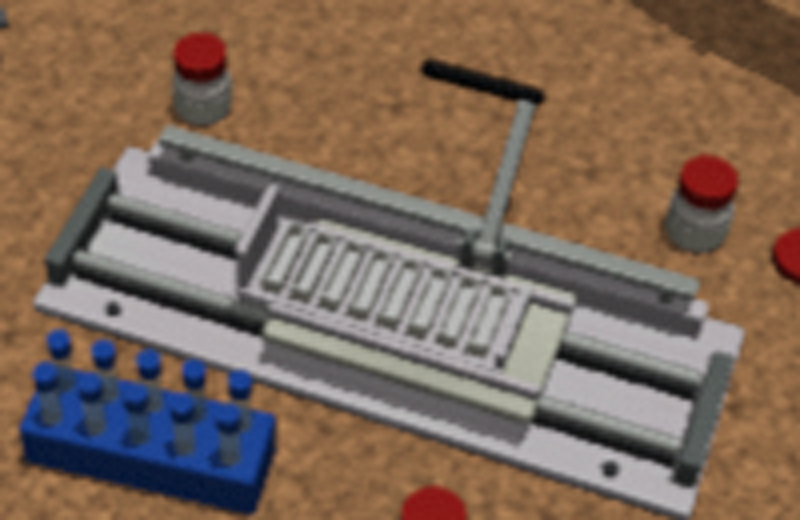

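```bash
cat > h.py <<'E'
import numpy as np, cv2
from cell import env, viewer
def cam(n):
    c=viewer.read_camera(n); return c
def P(c):
    K=np.array([[c["fx"],0,c["cx"]],[0,c["fy"],c["cy"]],[0,0,1]]); V=c["view"]; return K@np.array(V)[:3]
def plane(c,uv,z):
    V=np.array(c["view"]); d=V[:3,:3].T@np.array([(uv[0]-c["cx"])/c["fx"],(uv[1]-c["cy"])/c["fy"],1]); o=-V[:3,:3].T@V[:3,3]
    return o+d*(z-o[2])/d[2]
def tri(ca,a,cb,b):
    X=cv2.triangulatePoints(P(ca),P(cb),np.array(a,float).reshape(2,1),np.array(b,float).reshape(2,1)); return (X[:3]/X[3]).ravel()
E
python3 - <<'E'
from h import *
np.set_printoptions(precision=4,suppress=True)
t=cam("top"); s=cam("scene")
tz=lambda u,v:((u+.5)/4-.5+120,(v+.5)/4-.5+155)
sz=lambda u,v:((u+.5)/4-.5+190,(v+.5)/4-.5+140)
c=np.array([plane(t,tz(*p),.01) for p in [(91,93),(738,43),(757,262),(99,314)]])
print(c, c.mean(0))
for a,b in ((0,1),(3,2)):
    d=c[a]-c[b]; print(np.linalg.norm(d),np.degrees(np.arctan2(-d[0],d[1])))
print("carr",[plane(t,tz(*p),.048) for p in [(238,95),(508,72),(517,222),(242,242)]])
print("plate scene",[plane(s,sz(*p),.0) for p in [(125,150),(742,330),(690,515),(38,303)]])
print("grip +y end",tri(t,tz(312,349),s,sz(538,97)), "-y", tri(t,tz(440,339),s,sz(430,67)))
print("hinge", tri(t,tz(334,220),s,sz(487,248)))
print("traytop end +x", tri(t,tz(537,88),s,sz(240,250)))
print("endplate", [plane(t,tz(*p),.101) for p in [(540,88),(550,180)]], [plane(s,sz(*p),.101) for p in [(275,187),(240,247)]])
hsv=cv2.cvtColor(t["frame"],cv2.COLOR_RGB2HSV)
m=(((hsv[...,0]<6)|(hsv[...,0]>174))&(hsv[...,1]>180)&(hsv[...,2]>90)).astype(np.uint8)
n,_,st,ce=cv2.connectedComponentsWithStats(m)
for i in range(1,n):
    if st[i,4]>60: print("red",ce[i],st[i,4],plane(t,ce[i],.065))
E
```

```text
[[ 0.652   0.3201  0.01  ]
 [ 0.6862 -0.1775  0.01  ]
 [ 0.518  -0.1874  0.01  ]
 [ 0.4833  0.3087  0.01  ]] [0.5849 0.066  0.01  ]
0.49876878897134563 3.9375076131929427
0.4972964581882796 3.9986514645646114
carr [array([0.643 , 0.1986, 0.048 ]), array([ 0.6584, -0.0013,  0.048 ]), array([ 0.5471, -0.0072,  0.048 ]), array([0.5343, 0.1937, 0.048 ])]
plate scene [array([ 0.5164, -0.1928,  0.    ]), array([0.4793, 0.3085, 0.    ]), array([0.6472, 0.3218, 0.    ]), array([ 0.681 , -0.1775,  0.    ])]
grip +y end [0.4581 0.1249 0.1478] -y [0.4633 0.0426 0.1477]
hinge [0.5467 0.125  0.0752]
traytop end +x [ 0.6384 -0.0242  0.0971]
endplate [array([ 0.6372, -0.0251,  0.101 ]), array([ 0.5723, -0.0315,  0.101 ])] [array([ 0.5785, -0.0266,  0.101 ]), array([ 0.6391, -0.0246,  0.101 ])]
red [187.0641 139.9744] 156 [0.7548 0.1735 0.065 ]
red [302.1143 245.6   ] 175 [ 0.4437 -0.158   0.065 ]
red [135.5395 263.5953] 215 [0.3975 0.3137 0.065 ]
red [159.0506 262.7528] 178 [0.3992 0.2472 0.065 ]
```

```bash
cat > go.py <<'E'
import sys
from h import *
from scipy.spatial.transform import Rotation as R
# go.py x y z yaw -> remaining shift/turn in tool units
x,y,z,yaw=map(float,sys.argv[1:5])
o=env.get_obs(); Rt=R.from_euler("xyz",o["tool_rot"],degrees=True)
s=Rt.inv().apply(np.array([x,y,z])-o["tool_pos"])/.1
w=(Rt.inv()*R.from_euler("xyz",[180,0,yaw],degrees=True)).as_rotvec(degrees=True)/90
print("t",round(o["time_s"],2),"pos",o["tool_pos"].round(4),"rot",o["tool_rot"].round(2),"F",o["force"].round(2),"shift",s.round(3),"turn",w.round(3))
E
python3 -m pendant '[[-0.12,0.12,0,0,0,0.02],[-0.25,0.24,0,0,0,0.05],[-0.37,0.35,0,0,0,0.07],[-0.5,0.47,0,0,0,0.1],[-0.62,0.59,0,0,0,0.12],[-0.75,0.7,0,0,0,0.15],[-0.87,0.82,0,0,0,0.17],[-1,0.94,0,0,0,0.19]]' 0; python3 go.py 0.458 0.0745 0.22 4
```

```text
time_s: 1.25
tool_pos: [0.2562, 0.4949, 0.2226]
tool_rot: [180.0, -0.0, 55.2]
force: [-0.4, -1.3, -0.2]
grip_width: 0.015
t 1.25 pos [0.2562 0.4949 0.2226] rot [ 1.800e+02 -1.000e-02  5.521e+01] F [-0.42 -1.26 -0.18] shift [-2.301  4.056  0.026] turn [-0.    -0.     0.569]
```

```bash
python3 -m pendant '[[-0.07,0.12,0,0,0,0.02],[-0.14,0.25,0,0,0,0.05],[-0.21,0.37,0,0,0,0.07],[-0.28,0.5,0,0,0,0.1],[-0.35,0.62,0,0,0,0.12],[-0.42,0.75,0,0,0,0.15],[-0.49,0.87,0,0,0,0.17],[-0.56,1,0,0,0,0.19]]' 0; python3 go.py 0.458 0.0745 0.22 4
```

```text
time_s: 2.25
tool_pos: [0.3065, 0.3922, 0.2226]
tool_rot: [-180.0, -0.0, 38.1]
force: [-0.8, 0.4, -0.5]
grip_width: 0.0005
t 2.25 pos [0.3065 0.3922 0.2226] rot [-1.800e+02 -1.000e-02  3.811e+01] F [-0.82  0.35 -0.46] shift [-0.769  3.435  0.026] turn [-0.    -0.     0.379]
```

```bash
python3 -m pendant '[[-0.03,0.12,0,0,0,0.02],[-0.06,0.25,0,0,0,0.05],[-0.08,0.37,0,0,0,0.07],[-0.11,0.5,0,0,0,0.1],[-0.14,0.62,0,0,0,0.12],[-0.17,0.75,0,0,0,0.15],[-0.2,0.87,0,0,0,0.17],[-0.22,1,0,0,0,0.19]]' 0; python3 go.py 0.458 0.0745 0.22 4
```

```text
time_s: 3.25
tool_pos: [0.351, 0.3001, 0.2226]
tool_rot: [-180.0, -0.0, 21.0]
force: [1.5, 0.3, 0.3]
grip_width: 0.0006
t 3.25 pos [0.351  0.3001 0.2226] rot [-1.800e+02 -1.000e-02  2.101e+01] F [1.53 0.28 0.29] shift [0.19  2.489 0.026] turn [-0.    -0.     0.189]
```

```bash
python3 -m pendant '[[0.01,0.12,0,0,0,0.02],[0.02,0.25,0,0,0,0.05],[0.03,0.37,0,0,0,0.07],[0.04,0.5,0,0,0,0.1],[0.05,0.62,0,0,0,0.12],[0.06,0.75,0,0,0,0.15],[0.07,0.87,0,0,0,0.17],[0.08,1,0,0,0,0.19]]' 0; python3 go.py 0.458 0.0745 0.22 4
```

```text
time_s: 4.25
tool_pos: [0.3945, 0.2097, 0.2226]
tool_rot: [-180.0, -0.0, 3.9]
force: [-0.1, 0.4, 0.2]
grip_width: 0.0005
t 4.25 pos [0.3945 0.2097 0.2226] rot [-180.     -0.      3.91] F [-0.08  0.41  0.21] shift [0.541 1.392 0.026] turn [-0.    -0.    -0.001]
```

```bash
python3 -m pendant '[[0.07,0.12,0,0,0,0],[0.14,0.22,0,0,0,0],[0.2,0.35,0,0,0,0],[0.27,0.45,0,0,0,0],[0.34,0.57,0,0,0,0],[0.41,0.7,0,0,0,0],[0.48,0.75,0,0,0,0],[0.48,0.75,0,0,0,0]]' 0
cat > w.py <<'E'
import sys
from h import *
from scipy.spatial.transform import Rotation as R
def wcam():
    o=env.get_obs(); c=viewer.read_camera("wrist")
    T=np.eye(4); T[:3,:3]=R.from_euler("xyz",o["tool_rot"],degrees=True).as_matrix(); T[:3,3]=o["tool_pos"]
    c["view"]=np.linalg.inv(T@np.array(c["hand_eye"])); return c
if __name__=="__main__":
    import pickle
    c=wcam(); cv2.imwrite(f"pics/{sys.argv[1]}.png",c["frame"][:,:,::-1]); pickle.dump(c,open(f"{sys.argv[1]}.pkl","wb"))
E
python3 w.py w1;python3 go.py 0.458 0.0745 0.22 4
```

```text
time_s: 5.25
tool_pos: [0.4478, 0.1386, 0.2225]
tool_rot: [180.0, -0.0, 4.0]
force: [-0.3, -0.3, -0.1]
grip_width: 0.0004
t 5.3 pos [0.4474 0.1391 0.2225] rot [-1.7999e+02  2.0000e-02  4.0100e+00] F [0.05 0.77 0.36] shift [0.061 0.652 0.025] turn [-0.  0.  0.]
```

View pics/w1.png

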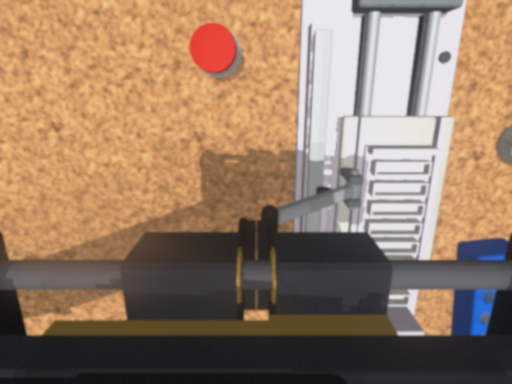

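Wrist view: red cap of jar_a at (215,47), lever arm running from (350,190) to the fingertips at about (270,212), which is consistent with the model. Next I move above the grip.

```bash
python3 -m pendant '[[0.03,0.1,0,0,0,0],[0.07,0.2,0.05,0,0,0],[0.1,0.3,0.1,0,0,0],[0.12,0.45,0.2,0,0,0],[0.12,0.55,0.3,0,0,0],[0.12,0.64,0.4,0,0,0],[0.12,0.64,0.55,0,0,0],[0.12,0.64,0.55,0,0,0]]' 0
cat > f.py <<'E'
from h import *
F=[];n=12
for i in range(n):
    viewer.read_camera("wrist"); F.append(env.get_obs()["force"])
F=np.array(F); o=env.get_obs(); print("t",round(o["time_s"],2),"mean",F.mean(0).round(2),"sd",F.std(0).round(2),o["tool_pos"].round(4))
E
python3 f.py
python3 - <<'E'
from h import *
for n in("scene","top"):
    c=cam(n); f=c["frame"][:,:,::-1]; f=f[90:270,190:390] if n=="scene" else f[155:275,120:320]
    cv2.imwrite(f"pics/{n}1.png",cv2.resize(f,None,fx=3,fy=3,interpolation=cv2.INTER_CUBIC))
E
```

```text
time_s: 6.3
tool_pos: [0.4627, 0.0761, 0.166]
tool_rot: [180.0, 0.2, 4.0]
force: [0.4, 1.1, 0.4]
grip_width: 0.0004
t 6.9 mean [ 0.02 -0.15  0.16] sd [0.48 0.46 0.56] [0.4639 0.076  0.1677]
```

View pics/scene1.png

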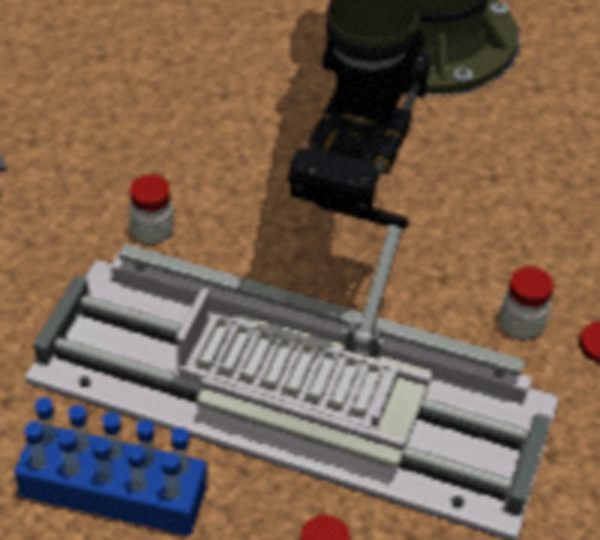

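View pics/top1.png

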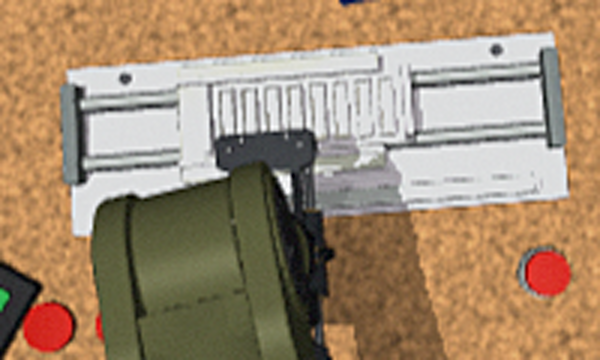

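```bash
python3 -m pendant '[[-0.04,0,0.05,0,0,0],[-0.045,0,0.1,0,0,0],[-0.075,0,0.16,0,0,0],[-0.11,0,0.21,0,0,0],[-0.14,0,0.256,0,0,0],[-0.17,0,0.306,0,0,0],[-0.195,0,0.357,0,0,0],[-0.195,0,0.357,0,0,0]]' 0; python3 f.py
python3 - <<'E'
from h import *
for n in("scene",):
    c=cam(n); f=c["frame"][:,:,::-1]; f=f[90:270,190:390] if n=="scene" else f[155:275,120:320]
    cv2.imwrite(f"pics/{n}2.png",cv2.resize(f,None,fx=3,fy=3,interpolation=cv2.INTER_CUBIC))
E
```

```text
time_s: 8.0
tool_pos: [0.4415, 0.0745, 0.1314]
tool_rot: [-180.0, 0.3, 4.0]
force: [-4.7, -0.3, 4.9]
grip_width: 0.0009
t 8.6 mean [ 0.05 -0.06  0.2 ] sd [0.77 0.47 0.63] [0.4444 0.0746 0.1318]
```

View pics/scene2.png

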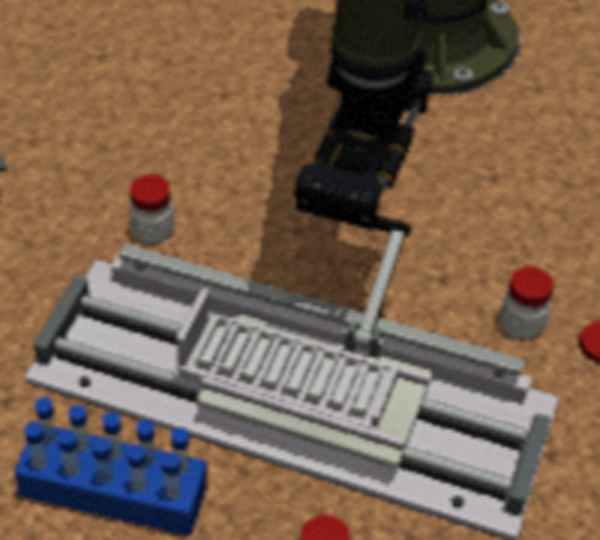

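```bash
python3 -m pendant '[[-0.02,0,0.04,0,0,0],[-0.035,0,0.085,0,0,0],[-0.05,0,0.13,0,0,0],[-0.065,0,0.17,0,0,0],[-0.073,0,0.2,0,0,0],[-0.08,0,0.225,0,0,0],[-0.085,0,0.24,0,0,0],[-0.087,0,0.25,0,0,0]]' 0; python3 f.py
```

```text
time_s: 9.65
tool_pos: [0.4348, 0.074, 0.1072]
tool_rot: [-180.0, 0.1, 4.0]
force: [-4.0, -0.8, 6.7]
grip_width: 0.0005
t 10.25 mean [-3.8  -0.49  6.07] sd [0.46 0.46 0.44] [0.4348 0.074  0.1072]
```

Run:
```python
from h import *
t=cam("top"); s=cam("scene")
tz=lambda u,v:((u+.5)/4-.5+120,(v+.5)/4-.5+155)
sz=lambda u,v:((u+.5)/4-.5+190,(v+.5)/4-.5+140)
print(tri(t,tz(130,290),s,sz(697,287)),tri(t,tz(719,243),s,sz(157,137)))
# strip midline known: x_t=-85 ; track centre
C=np.array([.5857,.066]);a=np.radians(3.97);xt=np.array([np.cos(a),np.sin(a)])
for cc,uv in((s,sz(697,287)),(s,sz(157,137)),(s,sz(430,212)),(t,tz(130,290)),(t,tz(719,243))):
    V=np.array(cc["view"]); o=-V[:3,:3].T@V[:3,3]; p=plane(cc,uv,0); d=p-o
    k=(-.085-(o[:2]-C)@xt)/(d[:2]@xt); print((o+d*k).round(4))
```

```text
[0.50017612 0.27147836 0.056189  ] [ 0.53003309 -0.15350677  0.04749183]
[0.4864 0.2696 0.0389]
[ 0.5163 -0.1614  0.0301]
[0.5005 0.0654 0.0357]
[0.4921 0.1873 0.3442]
[ 0.5132 -0.117   0.3527]
```

```bash
python3 -m pendant '[[-0.01,0,0.01,0,0,0],[-0.02,0,0.02,0,0,0],[-0.02,0,0.03,0,0,0],[-0.02,0,0.035,0,0,0],[-0.025,0,0.04,0,0,0],[-0.025,0,0.045,0,0,0],[-0.025,0,0.05,0,0,0],[-0.025,0,0.05,0,0,0]]' 0;  python3 -m pendant '[[-0.005,0,0.01,0,0,0],[-0.005,0,0.02,0,0,0],[-0.01,0,0.03,0,0,0],[-0.01,0,0.035,0,0,0],[-0.01,0,0.04,0,0,0],[-0.01,0,0.045,0,0,0],[-0.01,0,0.045,0,0,0],[-0.01,0,0.045,0,0,0]]' 0
```

```text
time_s: 11.35
tool_pos: [0.4335, 0.0739, 0.1026]
tool_rot: [-180.0, -0.0, 4.0]
force: [-1.7, -0.8, 5.8]
grip_width: 0.0003
time_s: 12.35
tool_pos: [0.4325, 0.0739, 0.0981]
tool_rot: [-180.0, -0.0, 4.0]
force: [-1.6, -0.9, 5.5]
grip_width: 0.0005
```

```bash
python3 -m pendant '[[-0.005,0,0.01,0,0,0],[-0.005,0,0.02,0,0,0],[-0.01,0,0.03,0,0,0],[-0.01,0,0.035,0,0,0],[-0.01,0,0.04,0,0,0],[-0.01,0,0.045,0,0,0],[-0.01,0,0.045,0,0,0],[-0.01,0,0.045,0,0,0]]' 0
```

```text
time_s: 13.35
tool_pos: [0.4317, 0.0738, 0.0936]
tool_rot: [-180.0, -0.1, 4.0]
force: [-1.3, -0.7, 5.6]
grip_width: 0.0004
```

```bash
python3 -m pendant '[[0,0,0.01,0,0,0],[-0.005,0,0.02,0,0,0],[-0.005,0,0.03,0,0,0],[-0.005,0,0.035,0,0,0],[-0.005,0,0.04,0,0,0],[-0.005,0,0.04,0,0,0],[-0.005,0,0.04,0,0,0],[-0.005,0,0.04,0,0,0]]' 0
```

```text
time_s: 14.35
tool_pos: [0.4311, 0.0738, 0.0896]
tool_rot: [-180.0, -0.1, 4.0]
force: [-1.4, -0.1, 5.5]
grip_width: 0.0007
```

```bash
python3 -m pendant '[[0,0,0.01,0,0,0],[0,0,0.02,0,0,0],[0,0,0.03,0,0,0],[0,0,0.035,0,0,0],[0,0,0.04,0,0,0],[0,0,0.045,0,0,0],[0,0,0.045,0,0,0],[0,0,0.045,0,0,0]]' 0
```

```text
time_s: 15.35
tool_pos: [0.4307, 0.0737, 0.085]
tool_rot: [-180.0, 0.0, 4.0]
force: [-2.4, -0.8, 7.0]
grip_width: 0.0003
```

```bash
python3 -m pendant '[[0,0,0.01,0,0,0],[0,0,0.02,0,0,0],[0,0,0.03,0,0,0],[0,0,0.035,0,0,0],[0,0,0.04,0,0,0],[0,0,0.04,0,0,0],[0,0,0.04,0,0,0],[0,0,0.04,0,0,0]]' 0
```

```text
time_s: 16.35
tool_pos: [0.4304, 0.0737, 0.0812]
tool_rot: [-180.0, 0.0, 4.0]
force: [-3.7, -0.7, 9.3]
grip_width: 0.0007
```

```bash
python3 -m pendant '[[0,0,0.005,0,0,0],[0,0,0.01,0,0,0],[0,0,0.015,0,0,0],[0,0,0.02,0,0,0],[0,0,0.02,0,0,0],[0,0,0.02,0,0,0],[0,0,0.02,0,0,0],[0,0,0.02,0,0,0]]' 0; python3 f.py
```

```text
time_s: 17.35
tool_pos: [0.4304, 0.0737, 0.0794]
tool_rot: [-180.0, 0.1, 4.0]
force: [-5.2, -1.1, 11.2]
grip_width: 0.0003
t 17.95 mean [-4.73 -0.95 11.17] sd [0.41 0.48 0.26] [0.4304 0.0737 0.0794]
```

```bash
python3 -m pendant '[[0,0,0.005,0,0,0],[0,0,0.005,0,0,0],[0,0,0.005,0,0,0],[0,0,-0.05,0,0,0],[0,0,-0.1,0,0,0],[0,0,-0.3,0,0,0],[0,0,-0.5,0,0,0],[0,0,-0.7,0,0,0]]' 0
python3 - <<'E'
from h import *
c=cam("scene"); f=c["frame"][:,:,::-1]; f=f[90:270,190:390]
cv2.imwrite(f"pics/scene3.png",cv2.resize(f,None,fx=3,fy=3,interpolation=cv2.INTER_CUBIC))
E
python3 go.py 0.599 -0.06 0.15 4
```

```text
time_s: 18.95
tool_pos: [0.4306, 0.0736, 0.149]
tool_rot: [180.0, -0.0, 4.0]
force: [-0.1, 0.2, -0.3]
grip_width: 0.0006
t 19.0 pos [0.4323 0.0741 0.1515] rot [-179.92   -0.24    4.01] F [1.46 0.56 2.61] shift [1.569 1.454 0.02 ] turn [-0.001 -0.003  0.   ]
```

View pics/scene3.png

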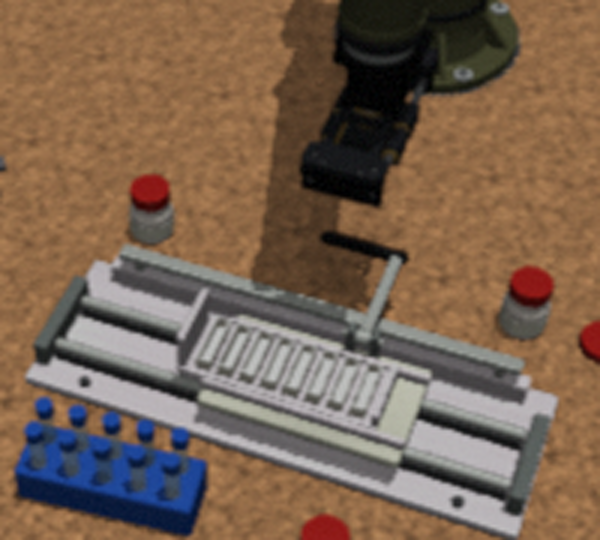

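The brake lever is now about level and the tool is clear. Next I move to the outside of the end plate.

```bash
python3 -m pendant '[[0,0.15,0,0,0,0],[0.05,0.35,0,0,0,0],[0.15,0.55,0,0,0,0],[0.3,0.75,0,0,0,0],[0.45,0.9,0,0,0,0],[0.6,1,0,0,0,0],[0.75,1,0,0,0,0],[0.9,1,0,0,0,0]]' 0;python3 go.py 0.604 -0.085 0.15 4; python3 -m pendant '[[0.1,0.15,0,0,0,0],[0.25,0.3,0,0,0,0],[0.4,0.45,0,0,0,0],[0.55,0.6,0,0,0,0],[0.65,0.7,0,0,0,0],[0.7,0.71,0,0,0,0],[0.7,0.71,0,0,0,0],[0.7,0.71,0,0,0,0]]' 0; python3 w.py w2; python3 go.py 0.604 -0.085 0.075 4;  python3 - <<'E'
from h import *
c=cam("scene"); f=c["frame"][:,:,::-1]; f=f[90:270,190:390]
cv2.imwrite(f"pics/scene4.png",cv2.resize(f,None,fx=3,fy=3,interpolation=cv2.INTER_CUBIC))
E
```

```text
time_s: 20.0
tool_pos: [0.527, -0.0215, 0.147]
tool_rot: [179.9, 0.1, 3.9]
force: [0.4, 0.5, 0.0]
grip_width: 0.0006
t 20.0 pos [ 0.527  -0.0215  0.147 ] rot [1.7995e+02 1.1000e-01 3.9300e+00] F [0.42 0.51 0.04] shift [ 0.724  0.686 -0.031] turn [ 0.001  0.001 -0.001]
time_s: 21.0
tool_pos: [0.6019, -0.085, 0.1482]
tool_rot: [-180.0, 0.0, 4.1]
force: [1.0, 0.7, 0.5]
grip_width: 0.0006
t 21.05 pos [ 0.602  -0.085   0.1484] rot [-1.7997e+02  1.0000e-02  4.0700e+00] F [-0.34 -0.66  0.12] shift [0.02  0.001 0.734] turn [-0.     0.     0.001]
```

View pics/w2.png

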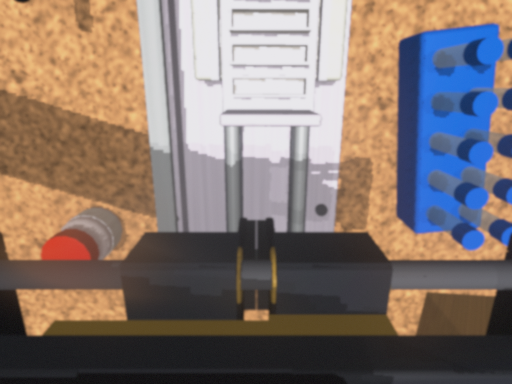

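View pics/scene4.png

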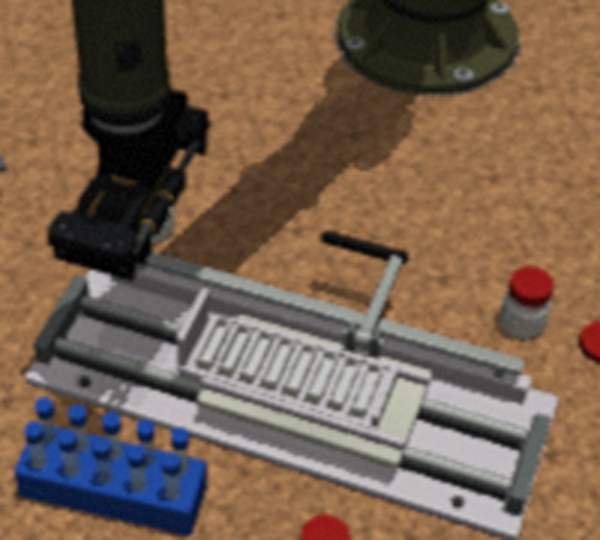

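```bash
python3 - <<'E'
from h import *
import pickle
c=pickle.load(open("w2.pkl","rb"))
for uv,z in(((222,124),.101),((318,124),.101),((202,79),.048),((332,79),.048)): print(plane(c,uv,z).round(4))
a=np.radians(4);yt=np.array([-np.sin(a),np.cos(a)])
print((plane(c,(267,79),.048)-plane(c,(270,124),.101))[:2]@yt)
E
python3 -m pendant '[[0.03,0,0.1,0,0,0],[0.03,0,0.2,0,0,0],[0.03,0,0.35,0,0,0],[0.03,0,0.5,0,0,0],[0.03,0,0.65,0,0,0],[0.03,0,0.7,0,0,0],[0.03,0,0.73,0,0,0],[0.03,0,0.73,0,0,0]]' 0; python3 f.py
```

```text
[ 0.5755 -0.0308  0.101 ]
[ 0.637  -0.0263  0.101 ]
[ 0.5534 -0.0036  0.048 ]
[0.6539 0.0037 0.048 ]
0.02872622472728942
time_s: 22.1
tool_pos: [0.6055, -0.0856, 0.0756]
tool_rot: [180.0, -0.0, 4.0]
force: [-0.4, 0.0, -0.4]
grip_width: 0.0002
t 22.7 mean [ 0.14  0.07 -0.1 ] sd [0.64 0.38 0.43] [ 0.6053 -0.0854  0.0754]
```

```bash
python3 -m pendant '[[0,-0.1,0,0,0,0],[0,-0.2,0,0,0,0],[0,-0.3,0,0,0,0],[0,-0.36,0,0,0,0],[0,-0.4,0,0,0,0],[0,-0.43,0,0,0,0],[0,-0.46,0,0,0,0],[0,-0.49,0,0,0,0]]' 0;python3 -m pendant '[[0,-0.02,0,0,0,0],[0,-0.04,0,0,0,0],[0,-0.06,0,0,0,0],[0,-0.08,0,0,0,0],[0,-0.1,0,0,0,0],[0,-0.12,0,0,0,0],[0,-0.14,0,0,0,0],[0,-0.14,0,0,0,0]]' 0
```

```text
time_s: 23.7
tool_pos: [0.602, -0.0387, 0.0754]
tool_rot: [179.9, -0.0, 3.9]
force: [0.8, -5.1, -0.7]
grip_width: 0.0003
time_s: 24.7
tool_pos: [0.6009, -0.0221, 0.0754]
tool_rot: [-180.0, -0.0, 4.0]
force: [0.7, -3.1, 0.8]
grip_width: 0.0004
```

```bash
python3 -m pendant '[[0,-0.015,0,0,0,0],[0,-0.03,0,0,0,0],[0,-0.045,0,0,0,0],[0,-0.055,0,0,0,0],[0,-0.065,0,0,0,0],[0,-0.075,0,0,0,0],[0,-0.08,0,0,0,0],[0,-0.08,0,0,0,0]]' 0; python3 w.py w3;  python3 - <<'E'
from h import *
c=cam("scene"); f=c["frame"][:,:,::-1]; f=f[90:270,190:390]
cv2.imwrite(f"pics/scene5.png",cv2.resize(f,None,fx=3,fy=3,interpolation=cv2.INTER_CUBIC))
E
```

```text
time_s: 25.7
tool_pos: [0.6003, -0.0145, 0.0754]
tool_rot: [-180.0, -0.0, 4.0]
force: [1.6, -3.6, 1.2]
grip_width: 0.0005
```

View pics/scene5.png

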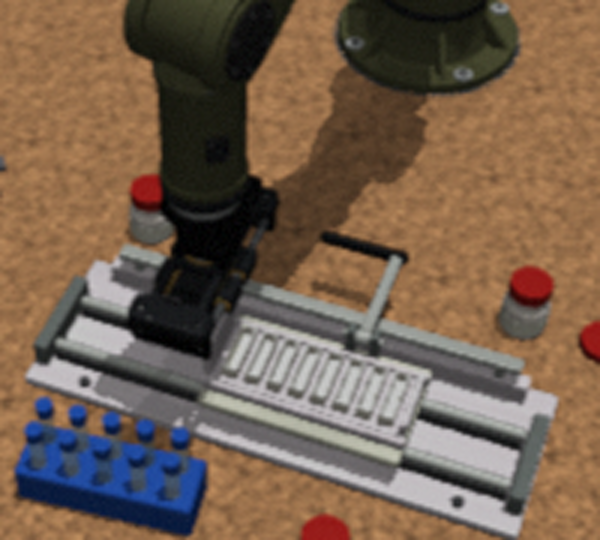

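Tray is nearly home (far end ≈(415,430), carriage end ≈(400,465)) and the carriage hasn't moved. I'll finish in small steps.

```bash
python3 -m pendant '[[0,-0.005,0,0,0,0],[0,-0.01,0,0,0,0],[0,-0.015,0,0,0,0],[0,-0.02,0,0,0,0],[0,-0.025,0,0,0,0],[0,-0.025,0,0,0,0],[0,-0.025,0,0,0,0],[0,-0.025,0,0,0,0]]' 0
```

```text
time_s: 26.8
tool_pos: [0.6002, -0.0122, 0.0754]
tool_rot: [-180.0, -0.0, 4.0]
force: [1.5, -4.3, 1.1]
grip_width: 0.0003
```

```bash
python3 -m pendant '[[0,-0.005,0,0,0,0],[0,-0.01,0,0,0,0],[0,-0.015,0,0,0,0],[0,-0.015,0,0,0,0],[0,-0.015,0,0,0,0],[0,-0.015,0,0,0,0],[0,-0.015,0,0,0,0],[0,-0.015,0,0,0,0]]' 0
```

```text
time_s: 27.8
tool_pos: [0.6002, -0.0122, 0.0754]
tool_rot: [179.9, -0.0, 4.0]
force: [1.3, -6.2, -0.2]
grip_width: 0.0003
```

```bash
python3 -m pendant '[[0,-0.005,0,0,0,0],[0,-0.005,0,0,0,0],[0,-0.005,0,0,0,0],[0,-0.005,0,0,0,0],[0,-0.005,0,0,0,0],[0,-0.005,0,0,0,0],[0,-0.005,0,0,0,0],[0,-0.005,0,0,0,0]]' 0; python3 f.py; python3 -m pendant '[[0,0.05,0,0,0,0],[0,0.15,0,0,0,0],[0,0.3,0,0,0,0],[0,0.5,0,0,0,0],[0,0.6,-0.2,0,0,0],[0,0.6,-0.4,0,0,0],[0,0.6,-0.6,0,0,0],[0,0.6,-0.75,0,0,0]]' 30; python3 w.py w4;  python3 - <<'E'
from h import *
c=cam("scene"); f=c["frame"][:,:,::-1]; f=f[90:270,190:390]
cv2.imwrite(f"pics/scene6.png",cv2.resize(f,None,fx=3,fy=3,interpolation=cv2.INTER_CUBIC))
E
```

```text
time_s: 28.8
tool_pos: [0.6002, -0.012, 0.0754]
tool_rot: [179.9, -0.0, 4.0]
force: [1.2, -6.8, -0.5]
grip_width: 0.0006
t 29.4 mean [ 1.35 -6.94  0.41] sd [0.48 0.49 0.63] [ 0.6002 -0.012   0.0755]
time_s: 30.4
tool_pos: [0.605, -0.0691, 0.1526]
tool_rot: [-180.0, -0.1, 4.1]
force: [-0.0, -0.9, -0.8]
grip_width: 0.03
```

View pics/w4.png

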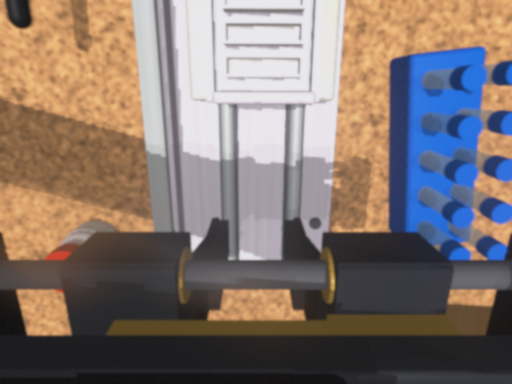

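View pics/scene6.png

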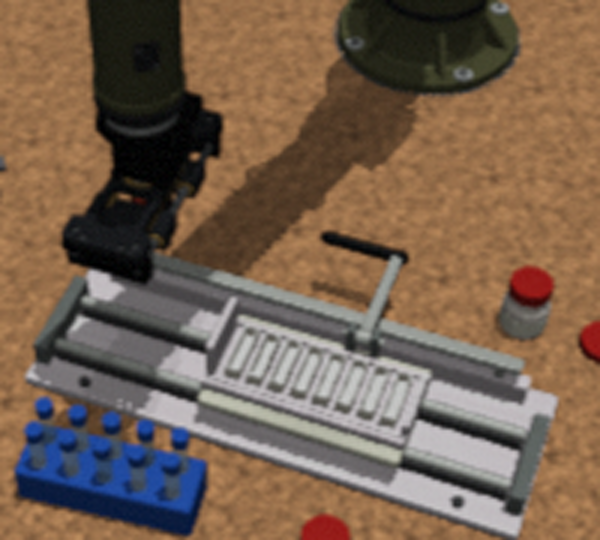

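```bash
python3 - <<'E'
from h import *
import pickle
c=pickle.load(open("w4.pkl","rb"))
cv2.imwrite("pics/w4z.png",cv2.resize(c["frame"][70:130,170:360,::-1],None,fx=4,fy=4,interpolation=cv2.INTER_CUBIC))
for n in("scene","top"):
    c=cam(n); f=c["frame"][:,:,::-1]; f=f[140:270,190:390] if n=="scene" else f[155:275,120:320]
    cv2.imwrite(f"pics/{n}7.png",cv2.resize(f,None,fx=4,fy=4,interpolation=cv2.INTER_CUBIC))
E
python3 go.py 0.433 0.077 0.15 4
```

```text
t 30.6 pos [ 0.6042 -0.0694  0.1505] rot [-1.7997e+02 -2.0000e-02  4.0700e+00] F [0.37 0.28 0.36] shift [-1.604 -1.582  0.005] turn [-0.    -0.     0.001]
```

View pics/w4z.png

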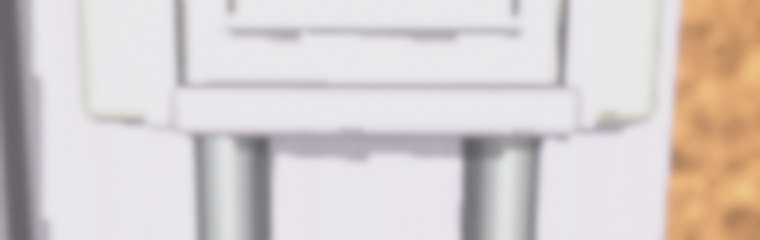

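View pics/top7.png

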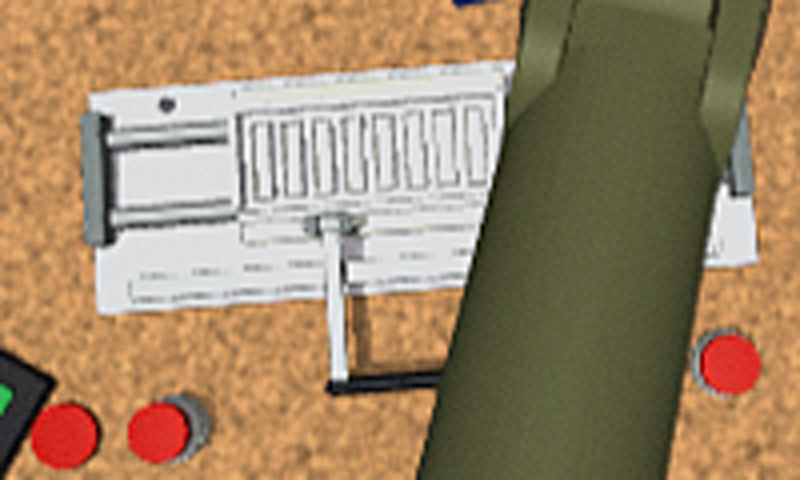

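View pics/scene7.png

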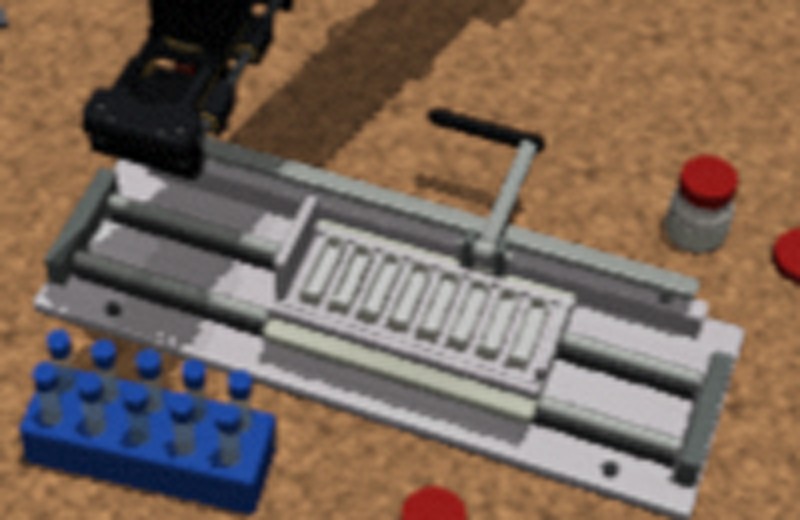

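Run:
```python
from h import *
t=cam("top"); s=cam("scene")
tz=lambda u,v:((u+.5)/4-.5+120,(v+.5)/4-.5+155)
sz=lambda u,v:((u+.5)/4-.5+190,(v+.5)/4-.5+140)
print(tri(t,tz(333,387),s,sz(540,143)), plane(t,tz(333,387),.073), plane(t,tz(435,379),.073), plane(s,sz(540,143),.073),plane(s,sz(435,116),.073))
```

```text
[0.42989738 0.1234362  0.07006314] [0.43026932 0.12239917 0.073     ] [0.43522211 0.05065313 0.073     ] [0.43231975 0.12444463 0.073     ] [0.44012816 0.04216474 0.073     ]
```

```bash
python3 -m pendant '[[-0.1,-0.1,0,0,0,0],[-0.2,-0.2,0,0,0,0],[-0.35,-0.35,0,0,0,0],[-0.5,-0.5,0,0,0,0],[-0.65,-0.65,0,0,0,0],[-0.8,-0.8,0,0,0,0],[-0.9,-0.9,0,0,0,0],[-1,-1,0,0,0,0]]' 40; python3 -m pendant '[[-0.1,-0.1,0,0,0,0],[-0.2,-0.2,0,0,0,0],[-0.35,-0.35,0,0,0,0],[-0.45,-0.45,0,0,0,0],[-0.55,-0.55,0,0,0,0],[-0.6,-0.57,0,0,0,0],[-0.6,-0.57,0,0,0,0],[-0.6,-0.57,0,0,0,0]]' 40; python3 go.py 0.4345 0.0755 0.053 4
```

```text
time_s: 31.7
tool_pos: [0.4967, 0.0234, 0.1504]
tool_rot: [-180.0, -0.0, 4.0]
force: [0.0, -0.3, 0.7]
grip_width: 0.0403
time_s: 32.7
tool_pos: [0.434, 0.0749, 0.1505]
tool_rot: [180.0, -0.0, 4.0]
force: [-0.0, -0.4, 1.8]
grip_width: 0.0398
t 32.7 pos [0.434  0.0749 0.1505] rot [ 1.7999e+02 -2.0000e-02  3.9700e+00] F [-0.01 -0.37  1.76] shift [ 0.005 -0.006  0.975] turn [ 0. -0. -0.]
```

```bash
python3 -m pendant '[[0,0,0.15,0,0,0],[0,0,0.3,0,0,0],[0,0,0.45,0,0,0],[0,0,0.6,0,0,0],[0,0,0.75,0,0,0],[0,0,0.88,0,0,0],[0,0,0.96,0,0,0],[0,0,0.97,0,0,0]]' 40
python3 - <<'E'
from h import *
c=cam("scene"); f=c["frame"][:,:,::-1]; f=f[140:270,190:390]
cv2.imwrite(f"pics/scene8.png",cv2.resize(f,None,fx=4,fy=4,interpolation=cv2.INTER_CUBIC))
E
```

```text
time_s: 33.7
tool_pos: [0.4333, 0.0752, 0.0529]
tool_rot: [180.0, 0.0, 4.0]
force: [0.2, -0.2, 0.5]
grip_width: 0.0404
```

View pics/scene8.png

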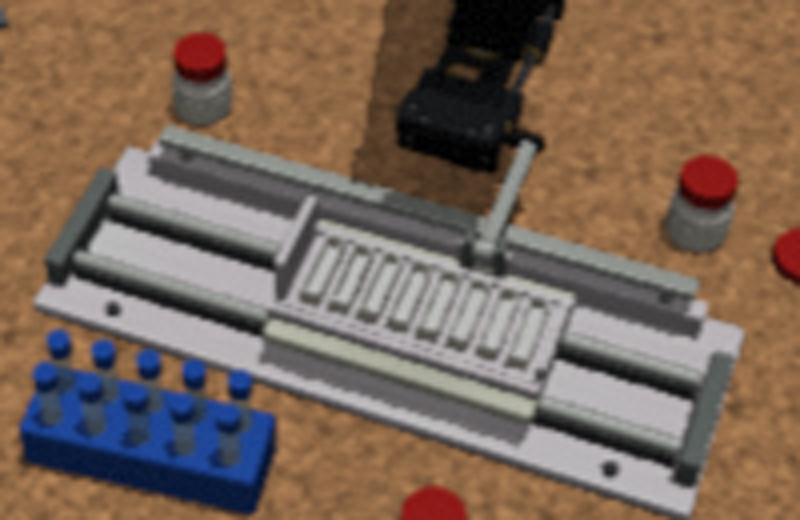

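Fingers straddle the bar. Now closing with moderate grip.

```bash
python3 -m pendant '[[0,0,0,0,0,0],[0,0,0,0,0,0],[0,0,0,0,0,0],[0,0,0,0,0,0],[0,0,0,0,0,0],[0,0,0,0,0,0],[0,0,0,0,0,0],[0,0,0,0,0,0]]' 5 25; python3 f.py
```

```text
time_s: 34.75
tool_pos: [0.4347, 0.0755, 0.0538]
tool_rot: [-180.0, -0.1, 4.0]
force: [5.7, 0.7, -1.5]
grip_width: 0.0129
t 35.35 mean [ 5.35  0.34 -0.76] sd [0.29 0.31 0.42] [0.4347 0.0755 0.0538]
```

```bash
python3 -m pendant '[[0.015,0,-0.04,0,0,0],[0.015,0,-0.08,0,0,0],[0.02,0,-0.135,0,0,0],[0.025,0,-0.19,0,0,0],[0.035,0,-0.25,0,0,0],[0.05,0,-0.305,0,0,0],[0.065,0,-0.36,0,0,0],[0.085,0,-0.415,0,0,0]]' 5 25; python3 go.py 0.46 0.077 0.13 4
```

```text
time_s: 36.35
tool_pos: [0.4398, 0.0758, 0.0934]
tool_rot: [180.0, 0.3, 4.0]
force: [2.2, 1.8, -10.2]
grip_width: 0.0129
t 36.35 pos [0.4398 0.0758 0.0934] rot [179.96   0.26   4.04] F [  2.18   1.8  -10.23] shift [ 0.2    0.002 -0.367] turn [0.    0.003 0.   ]
```

```bash
python3 -m pendant '[[0.02,0,-0.054,0,0,0],[0.045,0,-0.106,0,0,0],[0.07,0,-0.157,0,0,0],[0.1,0,-0.207,0,0,0],[0.13,0,-0.255,0,0,0],[0.165,0,-0.302,0,0,0],[0.2,0,-0.347,0,0,0],[0.2,0,-0.347,0,0,0]]' 5 25; python3 f.py;  python3 - <<'E'
from h import *
c=cam("scene"); f=c["frame"][:,:,::-1]; f=f[140:270,190:390]
cv2.imwrite(f"pics/scene9.png",cv2.resize(f,None,fx=4,fy=4,interpolation=cv2.INTER_CUBIC))
E
```

```text
time_s: 37.35
tool_pos: [0.4569, 0.0769, 0.129]
tool_rot: [180.0, 0.7, 4.0]
force: [-13.7, -0.2, 2.4]
grip_width: 0.0132
t 37.95 mean [-13.11  -0.23   1.75] sd [0.5  0.44 0.31] [0.457  0.0769 0.1291]
```

View pics/scene9.png

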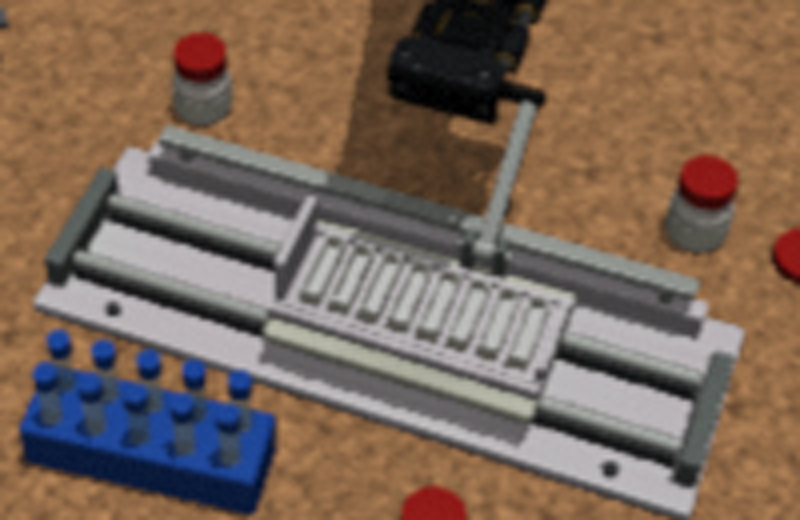

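```bash
python3 -m pendant '[[-0.02,0,0,0,0,0],[-0.04,0,0,0,0,0],[-0.05,0,0,0,0,0],[-0.05,0,0,0,0,0],[-0.05,0,0,0,0,0],[-0.05,0,0,0,0,0],[-0.05,0,0,0,0,0],[-0.05,0,0,0,0,0]]' 5 25; python3 -m pendant '[[0,0,0,0,0,0],[0,0,0,0,0,0],[0,0,0,0,0,0],[0,0,0,0,0,0],[0,0,0,0,0,0],[0,0,0,0,0,0],[0,0,0,0,0,0],[0,0,0,0,0,0]]' 40
```

```text
time_s: 39.0
tool_pos: [0.4571, 0.077, 0.1295]
tool_rot: [-180.0, -0.0, 4.0]
force: [1.1, 1.5, -12.0]
grip_width: 0.0132
time_s: 40.0
tool_pos: [0.457, 0.077, 0.1295]
tool_rot: [180.0, 0.0, 4.0]
force: [-0.1, -1.0, -0.7]
grip_width: 0.0401
```

```bash
python3 -m pendant '[[0,0,-0.05,0,0,0],[0,0,-0.15,0,0,0],[0,0,-0.3,0,0,0],[0,0,-0.45,0,0,0],[0,0,-0.6,0,0,0],[0,0,-0.75,0,0,0],[0,0,-0.9,0,0,0],[0,0,-1,0,0,0]]' 40; python3 -m pendant '[[-0.05,-0.1,0,0,0,0],[0,-0.2,0,0,0,0],[0,-0.35,0,0,0,0],[0,-0.5,0,0,0,0],[0,-0.65,0,0,0,0],[0,-0.8,0,0,0,0],[0,-0.9,0,0,0,0],[0,-1,0,0,0,0]]' 40;  python3 - <<'E'
from h import *
for n in("scene","top"):
    c=cam(n); f=c["frame"][:,:,::-1]; f=f[140:270,190:390] if n=="scene" else f[155:275,120:320]
    cv2.imwrite(f"pics/{n}10.png",cv2.resize(f,None,fx=4,fy=4,interpolation=cv2.INTER_CUBIC))
E
```

```text
time_s: 41.0
tool_pos: [0.4573, 0.0771, 0.2307]
tool_rot: [-180.0, -0.1, 4.0]
force: [1.0, -0.0, -1.6]
grip_width: 0.0402
time_s: 42.0
tool_pos: [0.45, 0.1773, 0.2296]
tool_rot: [180.0, -0.0, 4.0]
force: [-0.5, -0.5, 0.2]
grip_width: 0.0399
```

View pics/scene10.png

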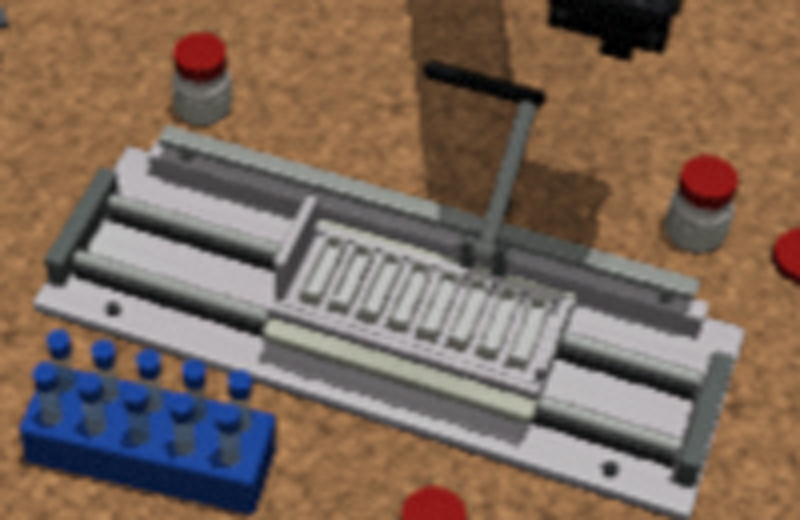

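View pics/top10.png

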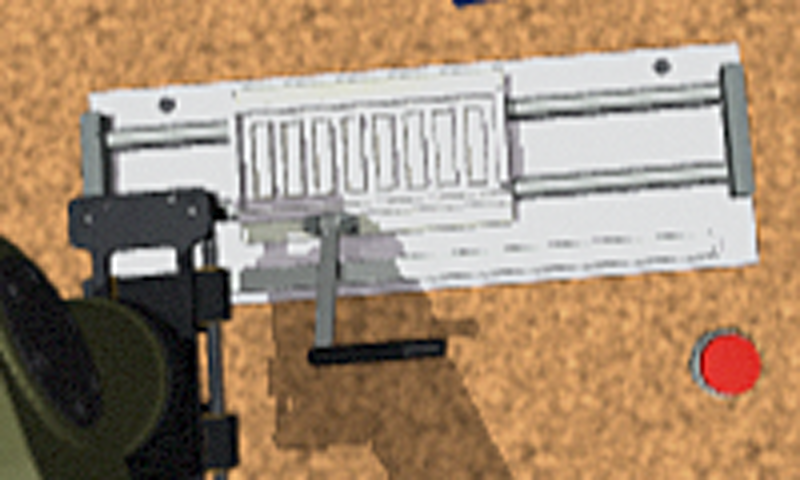

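The lever is raised (bar ends at (430,70) and (540,97), about where they began), the tray is flush, and the carriage edges sit at the same pixels as before. Handing in.

```bash
python3 -c "
from cell import env
print(env.sign_off())"
```

```text
the job is handed in; nothing more can be done
None
```

I carried out all three steps in order and handed the job in at about 42 s of the 70 s allowed. The sign-off gives no verdict, so what follows rests on my own force readings and pictures.

- **Brake on:** I pressed the grip bar down along its arc. The foot met the strip with the lever almost level. The averaged push was 11.2 N, then I went 0.5 mm further without a new average, for an estimated 11.6 N. After I let go, the picture showed the lever staying down. I could not read the foot force itself.
- **Tray home:** I pushed the end plate in until the tool stopped moving and the force rose to 6.9 N. The wrist view afterwards showed the plate flush with the carriage end.
- **Brake off:** I pinched the bar, lifted it along the arc and let go. The tool height puts the lever at about 0.69 rad, and the final pictures suggest about 0.65; both are above the 0.5 needed.

**Disagreements and side loads:**
- My attempt to measure the strip height from the cameras gave inconsistent values (30 to 56 mm), so I found contact by force instead.
- While I held the raised lever, the arm carried about 13 N of sideways load, which I took off before opening the fingers.

In the last pictures the carriage edges are at the same pixels as at the start. The bystanders visible in those crops had not moved; I did not check the pipette, and jar_c and the cap were only partly in view. The gripper was clear of everything.

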